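# Set the gauge tweezers over the light box

### The arm

A 6-joint arm with a two-finger parallel gripper is mounted at the origin on the work surface. World frame = base frame: x ahead of the robot, y to its left, z up, the work surface at z = 0. Lengths are in m, angles in rad, forces in N, time in s.
With the tool pointing down it reaches from about 0.375 to 0.975 m from the base axis. Payload 3.8 kg.
Tool frame: the origin (TCP) lies on the centre line of the jaws, within the pads' length; the fingertips stand 25 mm ahead of it and the grasp point (between the pads) lies 6 mm ahead of it; z points along the fingers, y is the line along which they close (so a half turn about z gives the same grasp; the last joint's range is limited). The gripper opens to 85 mm and grips with 20 to 120 N. Pads are 22 mm wide; open, the fingers measure 114 mm over their backs; the gripper's body (76 mm by 85 mm) begins 54 mm behind the grasp point. The pads swing forward as they close: fully open they stand 13 mm farther back than shut.
Start: joints at [1.235, 0.264, 1.604, -0, 1.274, -0.037], TCP at [0.199, 0.645, 0.256] pointing down, gripper open.
Joint ranges: [-2.63, 2.63], [-0.94, 2.18], [0.31, 2.57], [-1.31, 4.45], [0, 2.66], [-2.55, 2.55]. Speed limits (rad/s): [2.57, 2.57, 3.14, 3.14, 3.14, 3.14].

### API

Orientations are given as a rotation vector (axis times angle).
In Python, from workcell import bot gives the robot as it stands. The module is installed in compiled form; this text tells all that it offers.
- The arm moves only by the tool play_rows, never from a script. Its argument "commands" is a list that holds one entry, the list of rows, each a list of 7 numbers: the shift along the tool's x, y, z as a fraction of full scale, then the turn, a rotation vector about the tool's x, y, z as a fraction of full scale, then the closure, from -1 (fully open) to 1 (shut). A call has 1 to 8 rows; each row is the pose to reach, as a shift and turn from the pose commanded when the call began, along the tool's axes at that moment, turning the shorter way round; what a row does not reach only later rows make up. Full scale, the value 1, is 60 cm for a shift and 180 degrees for a turn. A row lasts 1/10 s, in which the tool goes at most 50 mm and 8.59 degrees, less where a joint would pass 70% of its speed; a pose out of reach is approached as far as the arm can. A call with a number of a shift or a turn outside -1 to 1 is refused whole. A call with a gripper value outside its range is refused whole. The fingers move at their own pace and stop on an object; "force" is the grip in N (left out, the last holds). Time passes only in rows, so rows that repeat a pose let the fingers close. It gives the time, the measured TCP pose, the force, the opening and the grip force at its end, in the units of the state.
- bot.read_state(): the state, without advancing time (a new reading comes with each control period).
- bot.read_camera(name): name is "scene" or "top" or "wrist"; returns the picture (400x640x3 uint8, blue, green, red); there is no depth.
- bot.camera_params(name): a dict with "fov_y" (degrees; the focal length in pixels is half the picture's height over the tangent of half this angle, whatever the lens; pixels are square), "cx", "cy" (the principal point, pixels), "rvec" (rotation vector, rad) and "tvec" (3), from world to camera coordinates, as OpenCV has them. Camera axes: x right, y down, z forward; pixel columns grow to the right and rows downward; lengths in m; the calibration is good to about 2 mm. A picture is of the moment at which its call begins: read the wrist's pose just before it. camera_params takes no time and is no camera call; for the wrist camera it gives the pose at the moment of the call.
- bot.finish_job(): hands the job in; it is judged then, once.
The state is a dict: "time": time; "q": joint angles; "joint_vel": joint speeds; "joint_torque": joint torques, N m; "tool_pos": TCP position; "tcp_rot": TCP orientation; "wrist_force": force on the tool from outside, world axes, zero at the start; "torque": the same for the moment, N m; "width": opening from 0.0 (shut) to 1.0 (fully open); "grip_force": force on a finger pad.
Only numpy, scipy, OpenCV 4.12 (cv2) and the standard library are available. Lean on these libraries where they do the work, as an engineer would, in place of code of your own. Each camera call takes 0.05 s, during which the arm holds its last target. There are 200 camera calls.

### The job

Turn up the light box for a tablet check by sliding its dimmer to the long line on its scale and leave it there. Then take the gauge tweezers from their rest and hold them level with their tips a few centimetres above the lit panel, squeezed so that the tips stand 10 mm apart (the outer edge of the arm under the cross-bar on the bar's bold line). Finish while still holding them there, gap steady, for the pharmacist to try tablets in it; leave the jars and the pill bottle alone.

Things in the scene. Friction and masses are not known exactly. Their poses are not given: they have to be found in the camera images.
- lightbox: fixed white light box, 200 mm (its x) by 260 mm (its y) and 30 mm high, origin at the centre of its underside; its -x edge faces the robot's side. The opal panel (126 x 226 mm, thin grey frame) fills the +x part of its top; a control strip with the dimmer's slot runs along y near the -x edge.
- panel (a point): centre of the lit panel's upper face, 31 mm above the bench; axes as the light box; the panel reaches 63 mm to either side in x and 113 mm in y.
- dimmer_top (a point): centre of the top of the dimmer's grip, a black block 12 mm along its track (the box's y), 20 mm across it and 24 mm high that stands on the box's top with its foot 31 mm and its top 55 mm above the bench. The top around it is flat and free for at least 20 mm on every side.
- dimmer_line (a point): the long line across the dimmer's slot, on the box's upper face (30 mm above the bench); the grip's middle belongs here.
- dimmer (a joint): travel of the dimmer in m, 0 to 0.080, growing to the box's +y; it starts between 0 and 0.030; the long line is at 0.055. It slides with about 1.5 N of friction and stays where it is left.
- rest: fixed steel instrument rest: base plate 180 mm (x) by 80 mm (y), 6 mm thick, origin at the centre of its underside; two notched uprights 6 mm thick and 64 mm wide at x = -68 mm and x = +65 mm, up to 52 mm high, in which the tweezers lie, pointing along its +x; between them there is nothing above the base plate but the tweezers.
- tweezers: loose steel spring tweezers, 185 mm long, about 70 g, lying level in the rest with their opening plane horizontal, 50 mm above the bench. Origin at the heel, at half the blades' height; x runs along them to the tips, y to the left arm, z up. Lifted straight up, they leave the rest (clear after 15 mm).
- grip (a point): middle of the finger flats: 88 mm from the heel, midway between the arms, at half the blades' height. The serrated flats reach 24 mm to either side along x and are 14 mm high; 30 mm over their outer faces when free. With the tips at 10 mm they are parallel and 20 mm over their outer faces (set up to 0.5 mm narrower if the fingers give a little). The balance point lies 6 mm towards the heel.
- tips (a point): the point midway between the tips, 184 mm from the heel, at half the blades' height; fixed in the body frame.
- left_tip (a point): inner face of the left arm's tip; its distance from right_tip is the tip gap: about 32 mm free.
- right_tip (a point): inner face of the right arm's tip. The arms spring back with about 1 N on each flat per mm of closing between the flats, near 10 N at the mark.
- left_arm (a joint): turn of each arm at the heel in rad (both arms move alike): 0 free (gap about 32 mm), 0.060 at the 10 mm mark, about 0.085 at the stop with the tips nearly shut; the gap shrinks 3.6 mm per 0.010 rad. A thin flat cross-bar fixed to the left arm, 129 mm from the heel on top, lies over the right arm; its bold line marks where the right arm's outer edge stands at a gap of 10 mm.
- tall_jar: bystander: glass jar of tablets with a steel lid, 86 mm across, 145 mm high, origin at the centre of its underside.
- small_jar: bystander: glass jar of tablets with a steel lid, 76 mm across, 90 mm high, origin at the centre of its underside.
- pill_bottle: bystander: white plastic pill bottle, 48 mm across, 85 mm high, origin at the centre of its underside.
Things that resemble listed ones, but are neither listed nor needed, are in the scene too. Of the things that look like the rest, take the one that is farthest from the robot's base at the start.

How it is judged:
By the outcome, as a careful person would: the job done as asked, in the order asked, and still so for the second after the job is handed in, while the arm keeps its last pose, push and grip.
It also fails if it takes over 64 s, if anything falls off the work surface, if the arm or the gripper's body presses on something with over 40 N, if the wrist force passes 120 N, or if a joint passes its speed limit or range.

## Working session

There is one attempt and no reset: what is moved stays moved. The work goes in short steps, Python scripts to look and compute and a tool call to move; the robot and the scene stay as the last step left them, time stands still between calls to the robot, and variables do not carry over. Pictures are saved under pics/ and viewed, at most 10 in all, crops included, and the job is handed in when it is done.

Besides the shell and the picture viewer there is one more tool, called after "Call:" in YAML: its name, and indented under it one key for each argument. play_rows: Moves the arm, as the interface text tells. Its arguments: {"type":"object","properties":{"commands":{"type":"array"},"force":{"type":"number"}},"required":["commands"]}

```bash
mkdir -p pics
cat > h.py <<'E'
import numpy as np, cv2
from scipy.spatial.transform import Rotation as R
from workcell import bot
def cam(n):
    p=bot.camera_params(n); f=200/np.tan(np.radians(p['fov_y'])/2)
    K=np.array([[f,0,p['cx']],[0,f,p['cy']],[0,0,1]]); return K,R.from_rotvec(np.ravel(p['rvec'])).as_matrix(),np.ravel(p['tvec'])
def ray(n,u,v,z,P=None):
    K,r,t=P or cam(n); d=r.T@np.linalg.inv(K)@[u,v,1]; c=-r.T@t
    return c+d*(z-c[2])/d[2]
def proj(n,X,P=None):
    K,r,t=P or cam(n); x=(r@np.atleast_2d(X).T).T+t; x=(K@x.T).T; return x[:,:2]/x[:,2:]
def rel(target,rotm=None):
    s=bot.read_state(); T=R.from_rotvec(s['tcp_rot']); sh=T.inv().apply(np.array(target)-s['tool_pos'])/0.6
    rv=np.zeros(3) if rotm is None else (T.inv()*rotm).as_rotvec()/np.pi
    return np.round(sh,4),np.round(rv,4)
E
python3 - <<'E'
from h import *
for n in ['scene','top']:
    im=bot.read_camera(n); cv2.imwrite(f'pics/{n}0.png',im)
    p=bot.camera_params(n); K,r,t=cam(n); print(n,p['fov_y'],p['cx'],p['cy'],(-r.T@t).round(3))
s=bot.read_state();print(s)
E
```

```text
scene 51.252701737015975 322.63592530558697 201.3625958984719 [ 1.133 -0.354  1.16 ]
top 57.06354485622966 319.4948681152248 203.91574500205067 [ 0.345 -0.017  1.078]
{'time': 0.1, 'q': array([ 1.23509880e+00,  2.64677568e-01,  1.60524535e+00,  6.56667033e-06,
        1.27371259e+00, -3.69012807e-02]), 'joint_vel': array([-0.00013023, -0.00176545, -0.00171357,  0.00026648, -0.00040399,
       -0.0015052 ]), 'joint_torque': array([-7.30283627e-04, -5.16712904e+01, -3.68586838e+01, -8.16116540e-05,
        6.46748915e-03,  2.25232398e-06]), 'tool_pos': array([0.19849728, 0.64450938, 0.25508237]), 'tcp_rot': array([-0.46754955, -3.10621567,  0.00315117]), 'wrist_force': array([-0.33821195,  0.09028919, -0.53823929]), 'torque': array([-0.04068081,  0.05415402,  0.01244849]), 'grip_force': 0.0, 'width': 1.0016370100306957}
```

View pics/top0.png

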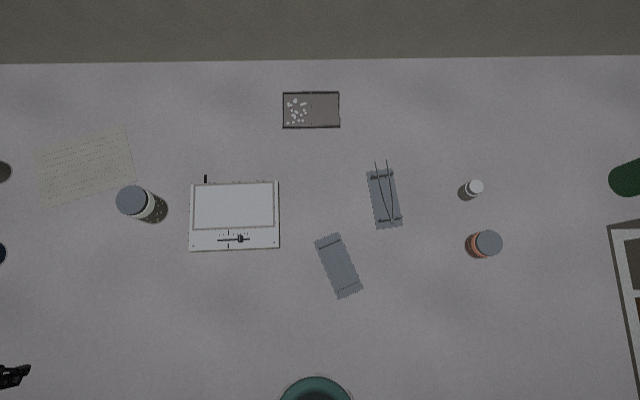

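View pics/scene0.png

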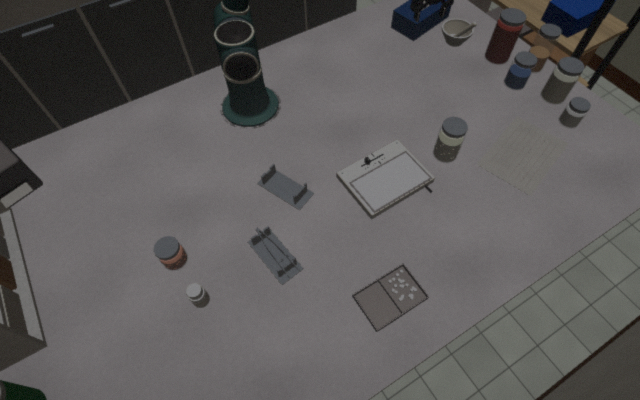

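The top view shows the light box at about (235,215) with its dimmer grip at (240,238). Two things could be the rest: the one at (385,197), which holds tweezers, and the empty one at (338,265). The farther one is (385,197). The jars are at (137,203) and (486,244), and the bottle is at (473,189). Next I'll take a close crop.

Run:
```python
from h import *
im=np.median([bot.read_camera('top') for _ in range(4)],0).astype(np.uint8)
im=cv2.convertScaleAbs(im,alpha=1.5)
a=cv2.resize(im[150:240,350:420],None,fx=5.5,fy=5.5,interpolation=cv2.INTER_CUBIC)
b=cv2.resize(im[170:260,185:285],None,fx=4,fy=4,interpolation=cv2.INTER_CUBIC)
o=np.zeros((500,800,3),np.uint8); o[:a.shape[0],:a.shape[1]]=a; o[:b.shape[0],390:790]=b
cv2.imwrite('pics/crop1.png',o)
for u,v,z in [(370,171,.006),(395,166,.006),(403,224,.006),(377,229,.006),(190,181,.03),(279,181,.03),(279,248,.03),(189,251,.03),(240,238,.055),(228,239,.03)]: print(u,v,ray('top',u,v,z).round(4))
```

```text
370 171 [ 0.6849 -0.1782  0.006 ]
395 166 [ 0.6996 -0.2554  0.006 ]
403 224 [ 0.5199 -0.2679  0.006 ]
377 229 [ 0.5063 -0.1904  0.006 ]
190 181 [0.6553 0.3593 0.03  ]
279 181 [0.6509 0.0961 0.03  ]
279 248 [0.453  0.0948 0.03  ]
189 251 [0.4488 0.3499 0.03  ]
240 238 [0.4801 0.2011 0.055 ]
228 239 [0.4811 0.2406 0.03  ]
```

View pics/crop1.png

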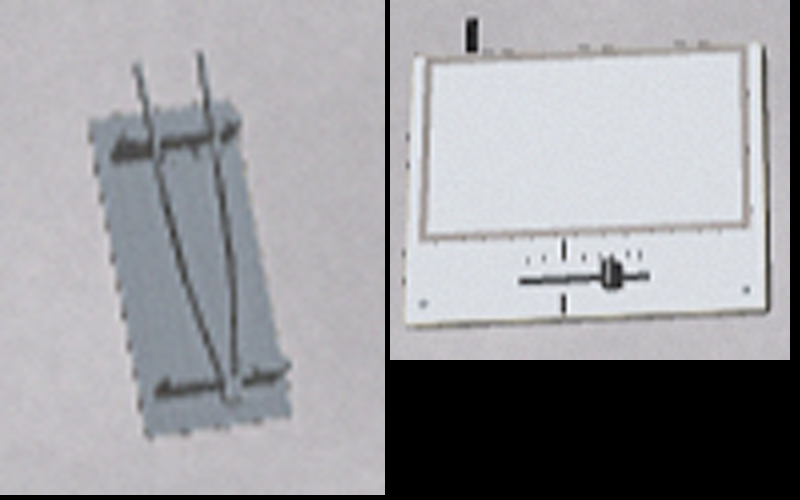

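The crop shows the far rest holding the tweezers, with the heel at top pixel (392,222) and the tips at about (380.5,161). The long line is at (228.2,239) and the grip at (240.2,238). I'll move over the dimmer for a wrist view.

```bash
cat >> h.py <<'E'
def down(yaw): # tool z down, tool y at heading yaw
    y=np.array([np.cos(yaw),np.sin(yaw),0]); z=np.array([0,0,-1.]); return R.from_matrix(np.c_[np.cross(y,z),y,z])
E
python3 - <<'E'
from h import *
K,r,t=cam('wrist'); s=bot.read_state(); T=R.from_rotvec(s['tcp_rot']); print('cam in tool',T.inv().apply(-r.T@t-s['tool_pos']).round(3), (T.inv().as_matrix()@r.T).round(2))
print(rel([.45,.215,.22],down(np.pi/2)), T.as_matrix().round(3))
E
```

```text
cam in tool [ 0.069 -0.    -0.118] [[-0.   -0.96 -0.28]
 [ 1.    0.   -0.  ]
 [ 0.   -0.28  0.96]]
(array([-0.6113, -0.5613,  0.0601]), array([-0.0003, -0.    , -0.0951])) [[-0.956  0.294 -0.   ]
 [ 0.294  0.956 -0.001]
 [-0.    -0.001 -1.   ]]
```

Call:
play_rows:
  commands:
    - [[-0.3,-0.28,0.03,0,0,-0.048,0.2],[-0.3,-0.28,0.03,0,0,-0.048,0.2],[-0.611,-0.561,0.06,0,0,-0.095,0.2],[-0.611,-0.561,0.06,0,0,-0.095,0.2],[-0.611,-0.561,0.06,0,0,-0.095,0.2],[-0.611,-0.561,0.06,0,0,-0.095,0.2],[-0.611,-0.561,0.06,0,0,-0.095,0.2],[-0.611,-0.561,0.06,0,0,-0.095,0.2]]
  force: 40

```text
time: 1.1
tool_pos: [0.4006, 0.2988, 0.2276]
tcp_rot: [-0.0, 3.141, 0.001]
wrist_force: [1.2, -0.3, 0.2]
width: 0.399
grip_force: 0.0
```

Call:
play_rows:
  commands:
    - [[0,0,0,0,0,0,0.2],[0,0,0,0,0,0,0.2],[0,0,0,0,0,0,0.2],[0,0,0,0,0,0,0.2]]

```text
time: 1.5
tool_pos: [0.3994, 0.3019, 0.2276]
tcp_rot: [-0.003, 3.142, 0.001]
wrist_force: [-0.6, 0.1, 0.4]
width: 0.4
grip_force: 0.0
```

Run:
```python
from h import *
s=bot.read_state(); print(s['time'],s['tool_pos'],s['tcp_rot'],s['width'])
P=cam('wrist'); im=bot.read_camera('wrist'); cv2.imwrite('pics/w1.png',im)
import pickle; pickle.dump(P,open('w1.pkl','wb')); print(rel([.45,.215,.22],down(np.pi/2)))
```

```text
1.5 [0.39937087 0.30190489 0.22758383] [-2.55026478e-03  3.14153101e+00  7.69593391e-04] 0.3997262866053909
(array([-0.0842, -0.1451,  0.0125]), array([0.0001, 0.    , 0.0006]))
```

View pics/w1.png

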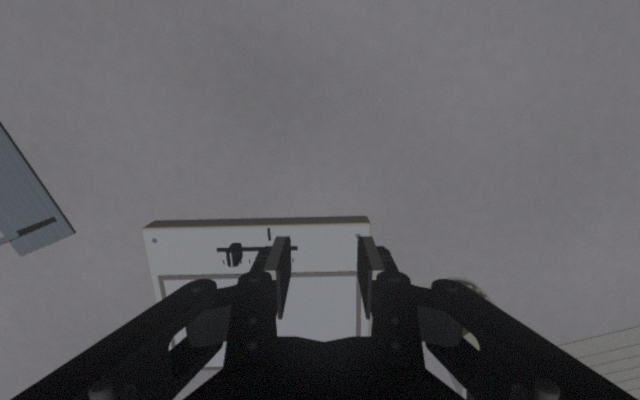

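The wrist view shows the box edge from (148,226) to (370,220), the slot from (217,249) to (298,248), the long line at x≈269 and the grip at about (234,254).

Run:
```python
from h import *
import pickle; P=pickle.load(open('w1.pkl','rb')); im=cv2.imread('pics/w1.png')
for u,v,z in [(148,227,.03),(369,223,.03),(217,250,.03),(298,248,.03),(269,234,.03),(269.5,249,.03)]: print(u,v,ray('',u,v,z,P).round(4))
a=cv2.convertScaleAbs(cv2.resize(im[210:285,140:300],None,fx=5,fy=5,interpolation=cv2.INTER_CUBIC),alpha=1.6); cv2.imwrite('pics/w1c.png',a)
```

```text
148 227 [0.4543 0.1052 0.03  ]
369 223 [0.4492 0.3517 0.03  ]
217 250 [0.4823 0.1795 0.03  ]
298 248 [0.4797 0.2721 0.03  ]
269 234 [0.4625 0.2399 0.03  ]
269.5 249 [0.481  0.2396 0.03  ]
```

View pics/w1c.png

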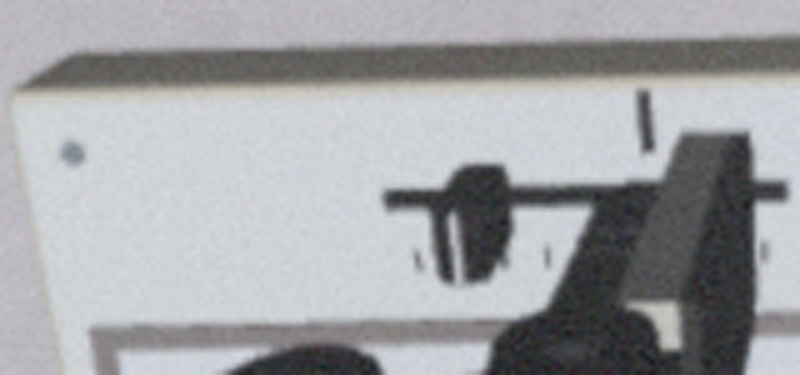

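Run:
```python
from h import *
import pickle; P=pickle.load(open('w1.pkl','rb'))
print(ray('',230.4,258,.055,P).round(4), ray('top',240.2,238.2,.055).round(4))
print(proj('',[[.481,.2,.031],[.481,.2,.055],[.4815,.2396,.03]],P).round(1))
for z in (.16,.061): print(rel([.481,.2005,z],down(np.pi/2+.024)))
```

```text
[0.4795 0.2025 0.055 ] [0.4795 0.2005 0.055 ]
[[234.6 249.4]
 [228.1 259.3]
 [269.5 249.4]]
(array([-0.1358, -0.1694,  0.1125]), array([ 0.0001,  0.    , -0.007 ]))
(array([-0.1358, -0.1694,  0.2775]), array([ 0.0001,  0.    , -0.007 ]))
```

Call:
play_rows:
  commands:
    - [[-0.135,-0.168,0.1,0,0,-0.007,0.2],[-0.135,-0.168,0.1,0,0,-0.007,0.2],[-0.135,-0.168,0.1,0,0,-0.007,0.2],[-0.135,-0.168,0.1,0,0,-0.007,0.2],[-0.135,-0.168,0.2775,0,0,-0.007,0.2],[-0.135,-0.168,0.2775,0,0,-0.007,0.2],[-0.135,-0.168,0.2775,0,0,-0.007,0.2],[-0.135,-0.168,0.2775,0,0,-0.007,0.2]]

```text
time: 2.35
tool_pos: [0.479, 0.2004, 0.0597]
tcp_rot: [0.037, -3.137, 0.002]
wrist_force: [-0.3, 0.4, 0.8]
width: 0.401
grip_force: 0.0
```

Call:
play_rows:
  commands:
    - [[0,0,0,0,0,0,0.2],[0,0,0,0,0,0,0.2],[0,0,0,0,0,0,0.9],[0,0,0,0,0,0,0.9],[0,0,0,0,0,0,0.9],[0,0,0,0,0,0,0.9],[0,0,0,0,0,0,0.9]]
  force: 25

```text
time: 3.05
tool_pos: [0.4826, 0.2006, 0.0632]
tcp_rot: [-0.034, 3.138, 0.003]
wrist_force: [-0.7, 0.8, 7.7]
width: 0.136
grip_force: 28.4
```

Run:
```python
from h import *
s=bot.read_state(); print(s['tool_pos'],s['wrist_force'],s['width'],s['grip_force'])
for y in (.2396,.2406): print(rel([.4805,y,s['tool_pos'][2]]))
```

```text
[0.48255877 0.20062456 0.06315697] [-0.66558422  0.83112064  7.74798244] 0.13588711437013443 28.373254537582397
(array([0.002 , 0.065 , 0.0001]), array([0., 0., 0.]))
(array([0.002 , 0.0667, 0.0001]), array([0., 0., 0.]))
```

Call:
play_rows:
  commands:
    - [[0,0.02,0,0,0,0,0.9],[0,0.04,0,0,0,0,0.9],[0,0.055,0,0,0,0,0.9],[0,0.065,0,0,0,0,0.9],[0,0.065,0,0,0,0,0.9],[0,0.065,0,0,0,0,0.9]]

```text
time: 3.65
tool_pos: [0.4815, 0.24, 0.0631]
tcp_rot: [-0.034, 3.138, 0.003]
wrist_force: [-1.3, 0.5, 6.8]
width: 0.133
grip_force: 28.4
```

Run:
```python
from h import *
s=bot.read_state(); print(s['tool_pos'],s['wrist_force'],s['width'],s['grip_force'])
print(rel([.4805,.2398,.06]))
```

```text
[0.48154284 0.2399702  0.06313969] [-1.29195432  0.45830454  6.78306747] 0.13276488434036407 28.404478132724762
(array([ 0.0018, -0.0003,  0.0052]), array([0., 0., 0.]))
```

Call:
play_rows:
  commands:
    - [[0,0,0,0,0,0,0.2],[0,0,0,0,0,0,0.2],[0,0,0,0,0,0,0.2],[0,0,-0.08,0,0,0,0.2],[0,0,-0.15,0,0,0,0.2],[0,0,-0.23,0,0,0,0.2],[0,0,-0.23,0,0,0,0.2],[0,0,-0.23,0,0,0,0.2]]

```text
time: 4.45
tool_pos: [0.4811, 0.2391, 0.2007]
tcp_rot: [-0.034, 3.138, 0.002]
wrist_force: [-0.5, -0.9, -0.9]
width: 0.401
grip_force: 0.0
```

Call:
play_rows:
  commands:
    - [[0.05,0,0,0,0,0,0.2],[0.05,0,0,0,0,0,0.2],[0.05,0,0,0,0,0,0.2],[0.05,0,0,0,0,0,0.2]]

```text
time: 4.85
tool_pos: [0.4499, 0.2379, 0.1977]
tcp_rot: [0.034, -3.14, 0.001]
wrist_force: [-0.2, -0.2, -0.1]
width: 0.399
grip_force: 0.0
```

Run:
```python
from h import *
import pickle
P=cam('wrist'); im=bot.read_camera('wrist'); pickle.dump(P,open('w2.pkl','wb'))
c=proj('',[.481,.24,.03],P)[0].astype(int); print(c)
x0,y0=max(c[0]-75,0),max(c[1]-45,0); print(x0,y0)
cv2.imwrite('pics/w2c.png',cv2.convertScaleAbs(cv2.resize(im[y0:y0+90,x0:x0+150],None,fx=5,fy=5,interpolation=cv2.INTER_CUBIC),alpha=1.5))
cv2.imwrite('pics/w2.png',im)
```

```text
[325 216]
250 171
```

View pics/w2c.png

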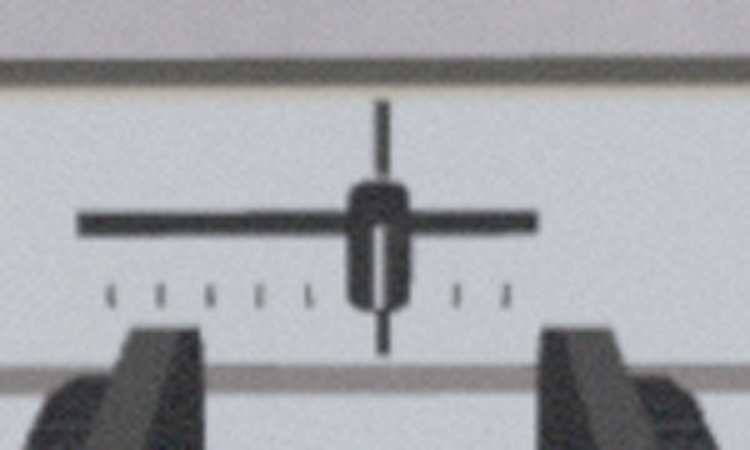

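The crop shows the grip's white index at 379 and the long line at 382, at about 5 px/mm, so the dimmer is within 0.7 mm of the line. That's done, and I'm moving on to the tweezers.

Run:
```python
from h import *
h=ray('top',392.2,221.8,.05); t=ray('top',380.5,160.9,.05); d=t-h; yaw=np.arctan2(d[1],d[0]); print(h,t,np.linalg.norm(d),yaw)
print(rel([.56,-.22,.22],down(np.pi/2+yaw)))
print(ray('top',130,200,.145),ray('top',486,244,.09),ray('top',476,187,.085))
```

```text
[ 0.51955605 -0.22738949  0.05      ] [ 0.70146651 -0.20391274  0.05      ] 0.18341911560085591 0.12834717662638762
(array([-0.1664, -0.767 , -0.0363]), array([-0.0002, -0.0003, -0.034 ]))
[0.57241744 0.47099073 0.145     ] [ 0.44810281 -0.46766383  0.09      ] [ 0.60819017 -0.46044167  0.085     ]
```

Call:
play_rows:
  commands:
    - [[0,-0.38,-0.036,0,0,-0.017,-0.2],[0,-0.38,-0.036,0,0,-0.017,-0.2],[-0.05,-0.38,-0.036,0,0,-0.017,-0.2],[-0.166,-0.767,-0.036,0,0,-0.034,-0.2],[-0.166,-0.767,-0.036,0,0,-0.034,-0.2],[-0.166,-0.767,-0.036,0,0,-0.034,-0.2],[-0.166,-0.767,-0.036,0,0,-0.034,-0.2],[-0.166,-0.767,-0.036,0,0,-0.034,-0.2]]

```text
time: 5.7
tool_pos: [0.5385, -0.1512, 0.2187]
tcp_rot: [-0.2, 3.135, -0.0]
wrist_force: [0.7, 1.5, 0.4]
width: 0.6
grip_force: 0.0
```

Run:
```python
from h import *
print(bot.read_state()['tool_pos'],rel([.53,-.223,.22],down(np.pi/2+.128)))
```

```text
[ 0.53852324 -0.15122108  0.21865611] (array([ 0.0293, -0.1168, -0.0022]), array([-0.    ,  0.0001, -0.0001]))
```

Call:
play_rows:
  commands:
    - [[0.029,-0.117,0,0,0,0,-0.2],[0.029,-0.117,0,0,0,0,-0.2],[0.029,-0.117,0,0,0,0,-0.2],[0.029,-0.117,0,0,0,0,-0.2],[0.029,-0.117,0,0,0,0,-0.2],[0.029,-0.117,0,0,0,0,-0.2]]

```text
time: 6.3
tool_pos: [0.5297, -0.2192, 0.2187]
tcp_rot: [0.204, -3.135, -0.001]
wrist_force: [-0.4, 0.5, 0.3]
width: 0.597
grip_force: 0.0
```

Run:
```python
from h import *
import pickle
P=cam('wrist'); im=bot.read_camera('wrist'); pickle.dump(P,open('w3.pkl','wb'))
cv2.imwrite('pics/w3raw.png',im)
cv2.imwrite('pics/w3.png',cv2.convertScaleAbs(cv2.resize(im[100:400,200:450],None,fx=2,fy=2,interpolation=cv2.INTER_CUBIC),alpha=1.5))
print(bot.read_state()['tool_pos'],proj('',[[.5196,-.2274,.05],[.607,-.216,.05],[.7015,-.204,.05]],P))
```

```text
[ 0.52977568 -0.21918213  0.21878426] [[317.33574471 174.37219333]
 [317.79943553 257.29664624]
 [317.94077941 333.66897089]]
```

View pics/w3.png

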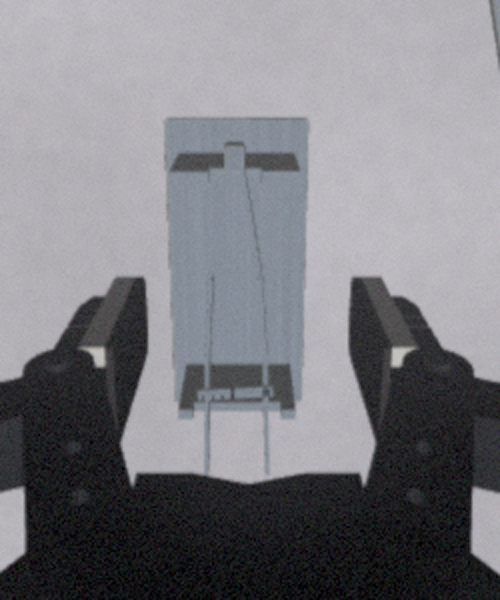

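The heel is at wrist pixel (317,172) and the middle of the tips at (318.5,336). Both fit the prediction from the top camera, so I'm descending to the flats.

Run:
```python
from h import *
for z in (.1,.057): print(rel([.6052,-.2162,z],down(np.pi/2+.128)))
```

```text
(array([-0.1253, -0.0114,  0.198 ]), array([0.0001, 0.    , 0.0007]))
(array([-0.1253, -0.0114,  0.2696]), array([0.0001, 0.    , 0.0007]))
```

Call:
play_rows:
  commands:
    - [[-0.1253,-0.011,0.1,0,0,0,-0.2],[-0.1253,-0.011,0.1,0,0,0,-0.2],[-0.1253,-0.011,0.18,0,0,0,-0.2],[-0.1253,-0.011,0.18,0,0,0,-0.2],[-0.1253,-0.011,0.2696,0,0,0,-0.2],[-0.1253,-0.011,0.2696,0,0,0,-0.2],[-0.1253,-0.011,0.2696,0,0,0,-0.2],[-0.1253,-0.011,0.2696,0,0,0,-0.2]]

```text
time: 7.15
tool_pos: [0.6065, -0.2178, 0.06]
tcp_rot: [-0.202, 3.132, -0.003]
wrist_force: [0.9, -0.4, 0.4]
width: 0.601
grip_force: 0.0
```

Call:
play_rows:
  commands:
    - [[0,0,0,0,0,0,-0.2],[0,0,0,0,0,0,-0.2]]

```text
time: 7.35
tool_pos: [0.6065, -0.218, 0.0597]
tcp_rot: [-0.201, 3.131, -0.003]
wrist_force: [1.0, -0.6, 0.1]
width: 0.597
grip_force: 0.0
```

Call:
play_rows:
  commands:
    - [[0,0,0,0,0,0,-0.2],[0,0,0,0,0,0,-0.2]]

```text
time: 7.55
tool_pos: [0.6053, -0.2176, 0.0578]
tcp_rot: [-0.201, 3.134, -0.001]
wrist_force: [-0.4, -0.5, 0.7]
width: 0.596
grip_force: 0.0
```

Run:
```python
from h import *
print(rel([.6052,-.2162,.057],down(np.pi/2+.128)))
```

```text
(array([-0.0002,  0.0023,  0.0014]), array([-0.0002,  0.0003,  0.0001]))
```

Call:
play_rows:
  commands:
    - [[0,0.002,0.002,0,0,0,0.1],[0,0.002,0.002,0,0,0,0.3],[0,0.002,0.002,0,0,0,0.4],[0,0.002,0.002,0,0,0,0.45],[0,0.002,0.002,0,0,0,0.5],[0,0.002,0.002,0,0,0,0.5],[0,0.002,0.002,0,0,0,0.5],[0,0.002,0.002,0,0,0,0.5]]
  force: 40

```text
time: 8.35
tool_pos: [0.6051, -0.2163, 0.0562]
tcp_rot: [-0.202, 3.135, -0.0]
wrist_force: [0.7, 1.8, 4.2]
width: 0.252
grip_force: 9.0
```

Run:
```python
from h import *
s=bot.read_state(); print(s['tool_pos'],s['wrist_force'],s['torque'],s['width']*85)
```

```text
[ 0.60508944 -0.21626785  0.05615679] [0.65799371 1.83465183 4.24952349] [ 0.06698174 -0.05695937 -0.06631143] 21.454080430201348
```

Call:
play_rows:
  commands:
    - [[0,0,-0.02,0,0,0,0.51],[0,0,-0.04,0,0,0,0.52],[0,0,-0.06,0,0,0,0.52],[0,0,-0.09,0,0,0,0.52],[0,0,-0.12,0,0,0,0.52],[0,0,-0.15,0,0,0,0.52],[0,0,-0.15,0,0,0,0.52],[0,0,-0.15,0,0,0,0.52]]

```text
time: 9.15
tool_pos: [0.6052, -0.2164, 0.1467]
tcp_rot: [-0.202, 3.134, -0.001]
wrist_force: [-0.0, -0.2, -0.7]
width: 0.244
grip_force: 8.7
```

Run:
```python
from h import *
import pickle
P=cam('wrist'); ims=[bot.read_camera('wrist') for _ in range(3)]; im=np.median(ims,0).astype(np.uint8); pickle.dump(P,open('w4.pkl','wb'))
cv2.imwrite('pics/w4raw.png',im)
s=bot.read_state(); print(s['tool_pos'],s['wrist_force'],s['width']*85,s['grip_force'])
cv2.imwrite('pics/w4.png',cv2.convertScaleAbs(cv2.resize(im[100:400,220:420],None,fx=2,fy=2,interpolation=cv2.INTER_CUBIC),alpha=1.6))
```

```text
[ 0.60386542 -0.2158317   0.14445933] [ 0.54334323 -0.02580395 -0.38846809] 20.876115017592866 8.658636063337326
```

View pics/w4.png

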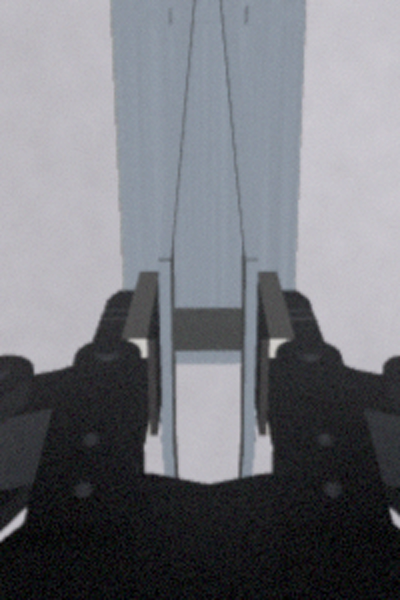

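The tweezers are held, symmetric between the pads. I'll approach the panel with the tweezers heading 45° so the fingers stay away from the dimmer, carrying them slowly at height first.

Run:
```python
from h import *
s=bot.read_state(); print(s['q'].round(2)); print(rel([.532,.162,.14],down(np.pi/2+.785)))
```

```text
[-0.38  0.29  1.79 -0.    1.07 -2.08]
(array([0.0381, 0.6399, 0.0082]), array([ 0.0006, -0.0005, -0.209 ]))
```

Call:
play_rows:
  commands:
    - [[0.002,0.03,0,0,0,-0.01,0.53],[0.004,0.07,0,0,0,-0.023,0.54],[0.007,0.11,0,0,0,-0.036,0.54],[0.009,0.15,0,0,0,-0.049,0.54],[0.011,0.19,0,0,0,-0.062,0.54],[0.014,0.23,0,0,0,-0.075,0.54],[0.016,0.27,0,0,0,-0.088,0.54],[0.018,0.3,0,0,0,-0.098,0.54]]

```text
time: 10.1
tool_pos: [0.5696, -0.0368, 0.1449]
tcp_rot: [0.685, -3.064, -0.002]
wrist_force: [0.3, 0.1, 0.2]
width: 0.231
grip_force: 10.0
```

Run:
```python
from h import *
s=bot.read_state(); print(s['tool_pos'],s['width']*85,s['grip_force']); print(rel([.532,.162,.14],down(np.pi/2+.785)))
```

```text
[ 0.56964883 -0.03683519  0.14486708] 19.630654837331445 9.970861673355103
(array([-0.0843,  0.3266,  0.0085]), array([ 0.0005, -0.0004, -0.1099]))
```

Call:
play_rows:
  commands:
    - [[-0.01,0.04,0,0,0,-0.013,0.54],[-0.021,0.08,0,0,0,-0.027,0.54],[-0.032,0.125,0,0,0,-0.042,0.54],[-0.044,0.17,0,0,0,-0.057,0.54],[-0.055,0.215,0,0,0,-0.072,0.54],[-0.067,0.26,0,0,0,-0.087,0.54],[-0.077,0.3,0,0,0,-0.1,0.54],[-0.084,0.327,0,0,0,-0.11,0.54]]

```text
time: 10.9
tool_pos: [0.5325, 0.162, 0.1453]
tcp_rot: [1.202, -2.901, -0.001]
wrist_force: [-0.6, -0.2, 0.3]
width: 0.228
grip_force: 10.0
```

Call:
play_rows:
  commands:
    - [[0,0,0.02,0,0,0,0.54],[0,0,0.05,0,0,0,0.54],[0,0,0.08,0,0,0,0.54],[0,0,0.1,0,0,0,0.54],[0,0,0.11,0,0,0,0.54],[0,0,0.11,0,0,0,0.54],[0,0,0.11,0,0,0,0.54],[0,0,0.11,0,0,0,0.54]]

```text
time: 11.7
tool_pos: [0.5346, 0.1602, 0.0808]
tcp_rot: [-1.196, 2.903, -0.0]
wrist_force: [0.2, 0.3, -1.1]
width: 0.235
grip_force: 10.0
```

Run:
```python
from h import *
fs=[bot.read_state()]
P=cam('top')
ims=[]
for _ in range(12):
    ims.append(bot.read_camera('top').astype(float)); fs.append(bot.read_state())
im=np.mean(ims,0); np.save('top5.npy',im)
sc=np.mean([bot.read_camera('scene').astype(float) for _ in range(8)],0)
m=lambda k:np.mean([f[k] for f in fs],0)
print(m('tool_pos'),m('tcp_rot'),m('width')*85,m('grip_force'),m('wrist_force'))
tc=m('tool_pos'); yw=.785; tip=tc+np.array([.096*np.cos(yw),.096*np.sin(yw),0]); tip[2]=tc[2]-.0065
a=proj('top',tip)[0]; b=proj('scene',tip)[0]; print(tip,a,b)
a=a.astype(int);b=b.astype(int)
A=cv2.resize(im[a[1]-25:a[1]+35,a[0]-20:a[0]+20].clip(0,255).astype(np.uint8),None,fx=9.5,fy=9.5,interpolation=cv2.INTER_CUBIC)
B=cv2.resize(sc[b[1]-60:b[1]+40,b[0]-60:b[0]+60].clip(0,255).astype(np.uint8),None,fx=3.4,fy=5.7/1.0*0.6,interpolation=cv2.INTER_CUBIC)
o=np.zeros((575,800,3),np.uint8);o[:A.shape[0],:A.shape[1]]=A;o[:B.shape[0],385:385+B.shape[1]]=B[:,:415]
cv2.imwrite('pics/f5.png',o); print(a,b)
```

```text
[0.53411871 0.16013309 0.08027886] [-8.28456650e-01  2.01007297e+00 -2.15753563e-04] 19.785784823235005 9.968496755911755 [-0.06131734  0.36417579 -0.50578992]
[0.60202798 0.22798831 0.07377886] [230.3253569  194.12324202] [395.98368258 177.00785329]
[230 194] [395 177]
```

View pics/f5.png

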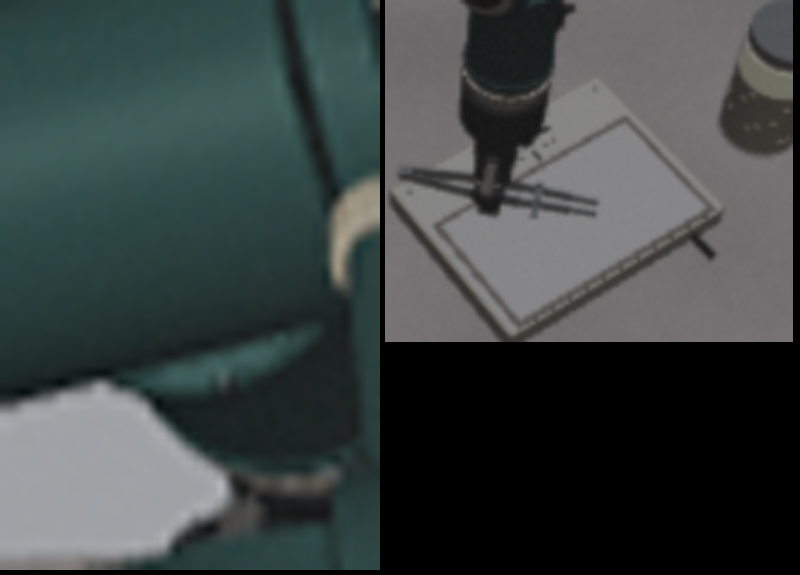

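The scene crop shows the tweezers level over the panel with the tips near (397,178), where I predicted them. I'll lower them slightly and check the gap from the scene camera by sub-pixel profile.

Call:
play_rows:
  commands:
    - [[0,0,0.005,0,0,0,0.54],[0,0,0.01,0,0,0,0.54],[0,0,0.01,0,0,0,0.54],[0,0,0.01,0,0,0,0.54],[0,0,0.01,0,0,0,0.54]]

```text
time: 13.2
tool_pos: [0.5338, 0.1601, 0.0737]
tcp_rot: [1.197, -2.904, 0.0]
wrist_force: [-0.5, -0.3, -0.3]
width: 0.234
grip_force: 10.0
```

Run:
```python
from h import *
from scipy.ndimage import map_coordinates as mc
fs=[];ims=[]
for _ in range(40): ims.append(bot.read_camera('scene').astype(float).mean(2)); fs.append(bot.read_state())
im=np.mean(ims,0); m=lambda k:np.mean([f[k] for f in fs],0)
tc=m('tool_pos'); print(tc,m('width')*85,m('grip_force'),fs[-1]['time'])
h=np.array([.7071,.7071,0]); y=np.array([-.7071,.7071,0])
s=np.arange(-.02,.0201,.001)
for d in (.06,.07,.08,.085,.09):
    prof=0
    for e in (-.002,0,.002):
        X=tc+(d+e)*h-[0,0,.0065]+s[:,None]*y; p=proj('scene',X); prof=prof+mc(im,[p[:,1],p[:,0]],order=3)/3
    print(d,prof.round().astype(int))
print(np.linalg.norm(p[-1]-p[0])/.04,'px/m')
o=im[130:220,340:440].clip(0,255).astype(np.uint8)
cv2.imwrite('pics/f6.png',cv2.resize(o,None,fx=6.5,fy=6.5,interpolation=cv2.INTER_CUBIC))
```

```text
[0.53379491 0.16007755 0.07382792] 19.784882471455635 9.966660372912884 15.2
0.06 [134 134 134 132 127 117 105  91  77  67  60  58  61  69  81  94 106 115
 119 118 113 104  92  81  70  63  60  61  66  76  88 101 112 121 127 130
 132 133 134 134 135]
0.07 [135 135 134 131 125 117 108  96  84  74  66  61  61  66  74  86 100 111
 119 119 112 100  87  75  66  60  59  63  71  82  94 105 114 122 127 131
 133 134 134 134 135]
0.08 [134 135 135 136 135 131 123 112 100  89  80  75  74  79  88 100 113 123
 129 130 126 118 106  93  83  77  79  85  94 104 113 121 126 130 132 133
 134 134 134 135 135]
0.085 [134 134 134 136 136 135 130 120 107  94  83  76  76  79  87  98 109 118
 124 125 121 113 103  92  83  77  77  83  93 105 115 122 127 130 132 133
 134 134 134 135 135]
0.09 [135 134 134 134 133 131 126 119 108  95  84  76  75  79  88  98 109 118
 124 125 119 109  98  87  79  76  78  83  93 104 115 124 129 132 133 134
 134 134 134 135 135]
256.2090744612876 px/m
```

View pics/f6.png

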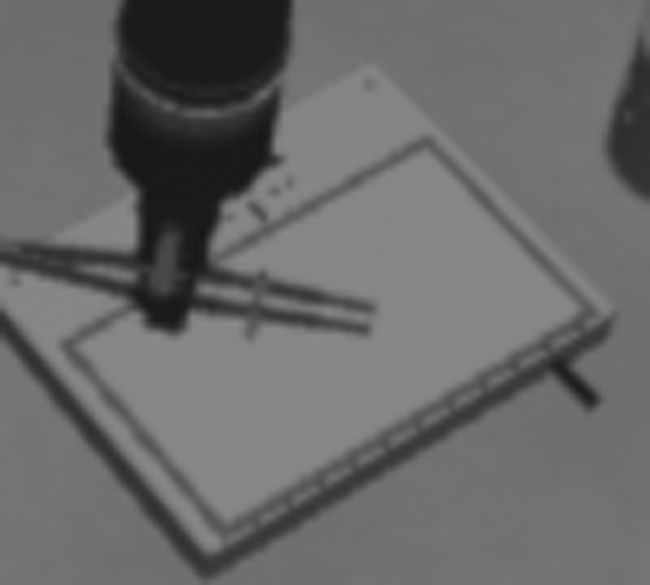

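The profile puts the tip arms 13.4 mm apart centre to centre, which fits a gap of about 10 mm plus blade thickness. The flats read 19.8 mm at a steady 10.0 N, the tips are about 36 mm above the panel, and the tweezers are level. I'm handing in.

```bash
python3 -c "
from h import *
print(bot.finish_job())"
```

```text
the job is handed in; nothing more can be done
None
```

I slid the dimmer to within about 0.7 mm of the long line and handed in still holding the tweezers level, tips about 36 mm above the lit panel. The gap was steady at about 10 mm, worked out from the grip (19.8 mm over the flats, 10 N), because the bar's bold line was too fine to read on camera.

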